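# Grade a heat sink in the sprung slot gauge

## Robot

A 6-joint arm with a two-finger parallel gripper is mounted at the origin on the work surface. World frame = base frame: x ahead of the robot, y to its left, z up, the work surface at z = 0. Lengths are in m, angles in rad, forces in N, time in s.
With the tool pointing down it reaches from about 0.25 to 0.8 m from the base axis. Payload 3.9 kg.
Tool frame: the origin (TCP) lies at the very end of the fingers, on their centre line; the grasp point (between the pads) lies 19 mm behind it (grip_depth is the distance from the TCP to the grasp point, in m); x points along the fingers, y is the direction in which the jaws open and shut, and the axes are right-handed (so a half turn about x gives the same grasp; the last joint's range is limited). The gripper opens to 85 mm and grips with 20 to 120 N. Pads are 22 mm wide; open, the fingers measure 114 mm over their backs; the gripper's body (76 mm by 85 mm) begins 54 mm behind the grasp point. The pads swing forward as they close: fully open they stand 13 mm farther back than shut.
Start: joints at [1.227, 0.26, -0.138, 1.173, 0, 1.571], TCP at [0.177, 0.494, 0.231] pointing down, gripper open.
Joint ranges: [-2.78, 2.78], [-0.83, 1.72], [-1.28, 1.37], [-1.9, 2.12], [-1.57, 1.48], [-3.14, 3.14]. Speed limits (rad/s): [2.57, 2.57, 3.14, 3.14, 3.14, 3.14].

## Interface

Orientations are given as a unit quaternion [x, y, z, w].
In Python, from station import * gives the robot as it stands.
- The arm moves only by the tool send_rows, never from a script. Its argument "steps" is a list of rows, each a list of 5 numbers: the closure in counts, from 0 (fully open) to 255 (shut), then the shift along the tool's x, y, z in m, then the turn about the tool's x in degrees. A call has 1 to 10 rows; each row is the pose to reach, as a shift and turn from the pose commanded when the call began, along the tool's axes at that moment; what a row does not reach only later rows make up. A row lasts 1/10 s, in which the tool goes at most 50 mm and 8.59 degrees, less where a joint would pass 70% of its speed; a pose out of reach is approached as far as the arm can. A call with a gripper value outside its range is refused whole. The fingers move at their own pace and stop on an object; "squeeze" is the grip in N (left out, the last holds). Time passes only in rows, so rows that repeat a pose let the fingers close. It gives the time, the measured TCP pose, the force and the opening at its end, in the units of the state.
- get_state(): the state, without advancing time (a new reading comes with each control period).
- camera(name): name is "scene" or "top"; returns a dict with "img" (400x640x3 uint8, red, green, blue), "depth" (400x640 float32, m along the optical axis (not along the pixel's ray), 0 where there is no reading), "mtx" (3x3 intrinsics, pixels), "rvec" (rotation vector, rad) and "tvec" (3), from world to camera coordinates, as OpenCV has them. Camera axes: x right, y down, z forward; pixel columns grow to the right and rows downward; lengths in m; the calibration is good to about 2 mm. A picture is of the moment at which its call begins.
- job_done(): hands the job in, once; it reports no verdict.
The state is a dict: "time": time; "qpos": joint angles; "qvel": joint speeds; "joint_torque": joint torques, N m; "eef_pos": TCP position; "tcp_rot": TCP orientation; "wrist_force": force on the tool from outside, world axes, zero at the start; "moment": the same for the moment, N m; "width": finger opening in m.
Only numpy, scipy, OpenCV 4.12 (cv2) and the standard library are available. Lean on these libraries where they do the work, as an engineer would, in place of code of your own. Each camera call takes 0.05 s, during which the arm holds its last target.

## Task

Take the heat sink out of the orange bay and grade it by its tongue in the blue slot gauge: try the narrowest slot first by setting the tongue's foot on it, then step along one slot at a time towards the wide end, and leave it upright and fully home, shoulder down on the block and about centred along the slot, in the first slot that accepts it. Feel for each slot gently: never press the sprung block down to its stop, and never let the tongue into a wider slot than it needs. Leave the other two heat sinks in their grey bays, and the tin and the screwdriver where they are.

Things in the scene. Friction and masses are not known exactly. Their poses are not given: they have to be found in the camera images.
- slot1 (a point): centre of the mouth of slot 1 of the blue gauge block, at the level of its top face (5 mm wide along this point's x, z up). Slot runs along y through the whole 44 mm block, open at both ends, 30 mm deep, the narrowest
- slot2 (a point): centre of the mouth of slot 2 of the blue gauge block, at the level of its top face (9 mm wide along this point's x, z up). Slot runs along y through the whole 44 mm block, open at both ends, 30 mm deep
- slot3 (a point): centre of the mouth of slot 3 of the blue gauge block, at the level of its top face (13 mm wide along this point's x, z up). Slot runs along y through the whole 44 mm block, open at both ends, 30 mm deep
- slot4 (a point): centre of the mouth of slot 4 of the blue gauge block, at the level of its top face (17 mm wide along this point's x, z up). Slot runs along y through the whole 44 mm block, open at both ends, 30 mm deep, the widest
- gauge (a joint): how far the blue block is pressed down on its springs: 0 m at rest, 0.008 m at the hard stop; it yields only above about 2 N and then about 1.5 N per mm
- gauge_base: slot gauge fixed to the bench: dark steel base 172 x 66 x 12 mm carrying, on springs, a blue block 156 x 44 mm, its top face 56 mm above the bench at rest. Four slots in a row along x, 34 mm apart, narrowest at the -x end (shortest white mark on the base), widest at +x (longest). Origin under the base's middle, x along the row, y along the slots
- bay_orange (a point): centre of the mouth of the orange bay at one end of the fixed holder, level with its rim 44 mm above the bench. Bays have 19 mm (x) x 42 mm (y) openings, 30 mm deep, walls 10 mm thick; three bays in a row along y, 66 mm apart; a heat sink hangs in each, its shoulder on the rim and its x along the holder's x
- bay_grey_mid (a point): centre of the mouth of the middle bay, grey, at rim height
- bay_grey_far (a point): centre of the mouth of the other grey bay, at the far end from the orange one, at rim height
- sink_a_c (a point): one of three look-alike heat sinks, about 0.16 kg: dark grey finned head 26 mm (its x, the way to grip it) x 44 mm (y) x 46 mm high, flat-sided for gripping over the middle 36 mm of y. This point is the head's centre, half-way up: 23 mm above its shoulder (flat underside), 49 mm above the tongue's foot. Which of the three hangs in the orange bay differs each time: compare positions
- sink_b_c (a point): one of three look-alike heat sinks, about 0.16 kg: dark grey finned head 26 mm (its x, the way to grip it) x 44 mm (y) x 46 mm high, flat-sided for gripping over the middle 36 mm of y. This point is the head's centre, half-way up: 23 mm above its shoulder (flat underside), 49 mm above the tongue's foot. Which of the three hangs in the orange bay differs each time: compare positions
- sink_c_c (a point): one of three look-alike heat sinks, about 0.16 kg: dark grey finned head 26 mm (its x, the way to grip it) x 44 mm (y) x 46 mm high, flat-sided for gripping over the middle 36 mm of y. This point is the head's centre, half-way up: 23 mm above its shoulder (flat underside), 49 mm above the tongue's foot. Which of the three hangs in the orange bay differs each time: compare positions
- sink_a: the same heat sink, origin at the centre of its tongue's foot. Plain aluminium tongue centred under the head, 28 mm long (y), 26 mm high, hidden in the bay at the start; its thickness (x) differs between the three and is not known beforehand (6 to 16 mm): at least 1.5 mm less than the slot it belongs in, at least 2 mm more than the next narrower
- sink_b: the same heat sink, origin at the centre of its tongue's foot. Plain aluminium tongue centred under the head, 28 mm long (y), 26 mm high, hidden in the bay at the start; its thickness (x) differs between the three and is not known beforehand (6 to 16 mm): at least 1.5 mm less than the slot it belongs in, at least 2 mm more than the next narrower
- sink_c: the same heat sink, origin at the centre of its tongue's foot. Plain aluminium tongue centred under the head, 28 mm long (y), 26 mm high, hidden in the bay at the start; its thickness (x) differs between the three and is not known beforehand (6 to 16 mm): at least 1.5 mm less than the slot it belongs in, at least 2 mm more than the next narrower
- tin_c (a point): bystander: brass-coloured round tin, 60 mm across, 35 mm high; point at its centre
- driver: bystander: green-handled screwdriver 170 mm long lying on the bench along its x
Mind the look-alikes: they are no part of the job. Leave any green look-alike of the gauge_base alone.

How it is judged:
By the outcome, as a careful person would: the job done as asked, in the order asked, and still so for the second after the job is handed in, with the robot touching nothing.
It also fails if it takes over 61 s, if anything falls off the work surface, if the arm or the gripper's body presses on something with over 40 N, if the wrist force passes 120 N, or if a joint passes its speed limit or range.

## Working session

There is one attempt and no reset: what is moved stays moved. The work goes in short steps, Python scripts to look and compute and a tool call to move; the robot and the scene stay as the last step left them, time stands still between calls to the robot, and variables do not carry over. Pictures are saved under pics/ and viewed, and the job is handed in when it is done.

Besides the shell and the picture viewer there is one more tool, called as name(argument=value, ...), one argument or row to a line, values as JSON. send_rows: Moves the arm, as the interface text tells. Its arguments: {"type":"object","properties":{"steps":{"type":"array","items":{"type":"array","items":{"type":"number"}}},"squeeze":{"type":"number"}},"required":["steps"]}

```bash
mkdir -p pics; ls; python3 - <<'E'
from station import *
import cv2,numpy as np
s=get_state();print({k:np.round(v,4).tolist() for k,v in s.items()})
for n in("scene","top"):
    c=camera(n);cv2.imwrite(f"pics/{n}0.png",c["img"][:,:,::-1]);np.savez(f"{n}0.npz",**c)
    print(n,c["mtx"].tolist(),c["rvec"],c["tvec"])
E
```

```text
pics
{'time': 0.0, 'qpos': [1.227, 0.2607, -0.1394, 1.1727, 0.0, 1.5708], 'qvel': [0.0, 0.0004, 0.0002, -0.0016, -0.0005, 0.0009], 'joint_torque': [-0.0012, -40.567, 25.3927, 0.0187, -0.0004, 0.0], 'eef_pos': [0.1767, 0.4936, 0.2305], 'tcp_rot': [0.1203, 0.6968, -0.1217, 0.6966], 'wrist_force': [0.0084, -0.1513, -0.2328], 'moment': [-0.021, 0.0098, -0.0172], 'width': 0.0853}
scene [[434.01791033169116, 0.0, 318.35507033483293], [0.0, 434.01791033169116, 197.0571331519753], [0.0, 0.0, 1.0]] [ 2.15451454  1.13018926 -0.45507992] [-0.33983004 -0.27157282  1.36976323]
top [[412.4747504932321, 0.0, 319.21828268850385], [0.0, 412.4747504932321, 200.72992555659906], [0.0, 0.0, 1.0]] [ 2.1388571  -2.1674144   0.14833141] [0.02071689 0.54366584 0.99646924]
```

View pics/scene0.png

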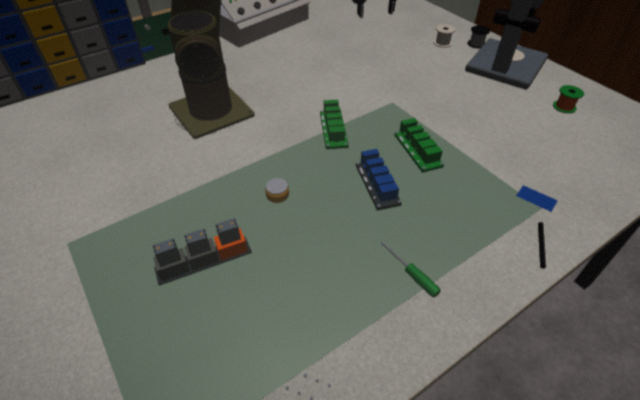

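View pics/top0.png

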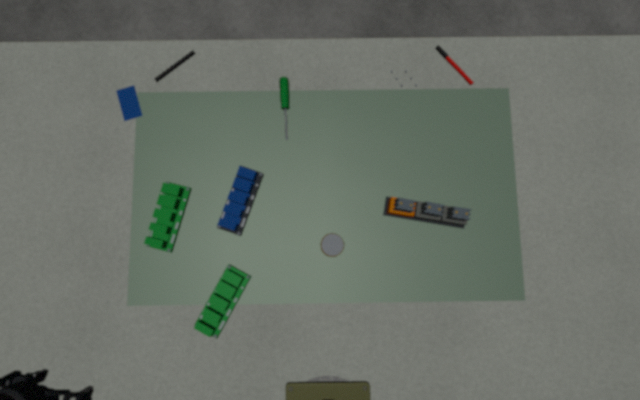

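The blue gauge is at about top (240,200), the orange bay at (402,206), the tin at (332,244) and the driver at (285,100). Next I'll zoom in.

```bash
python3 - <<'E'
import cv2,numpy as np
t=np.load("top0.npz");s=np.load("scene0.npz")
def crop(c,x0,y0,x1,y1,k): return cv2.resize(c["img"][y0:y1,x0:x1,::-1],None,fx=k,fy=k,interpolation=cv2.INTER_NEAREST)
a=crop(t,205,155,275,245,6);b=crop(t,375,185,480,235,6)
cv2.imwrite("pics/z1.png",cv2.convertScaleAbs(a,alpha=1.6));cv2.imwrite("pics/z2.png",cv2.convertScaleAbs(b,alpha=1.6))
a=crop(s,345,140,410,215,7);b=crop(s,145,205,260,285,6)
cv2.imwrite("pics/z3.png",cv2.convertScaleAbs(a,alpha=1.6));cv2.imwrite("pics/z4.png",cv2.convertScaleAbs(b,alpha=1.6))
E
```

```text
(no output)
```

View pics/z1.png

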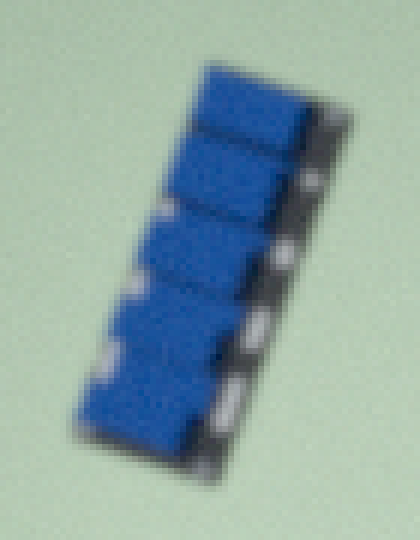

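View pics/z2.png

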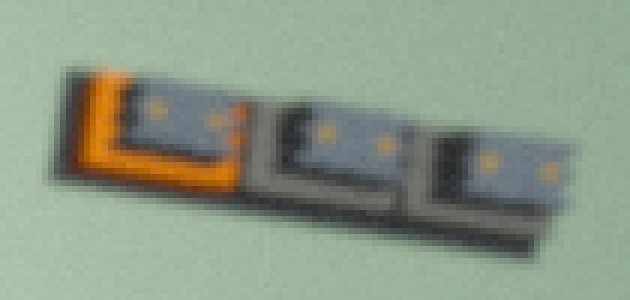

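View pics/z3.png

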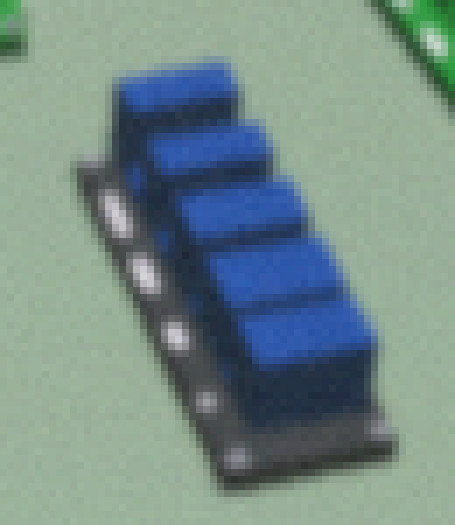

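View pics/z4.png

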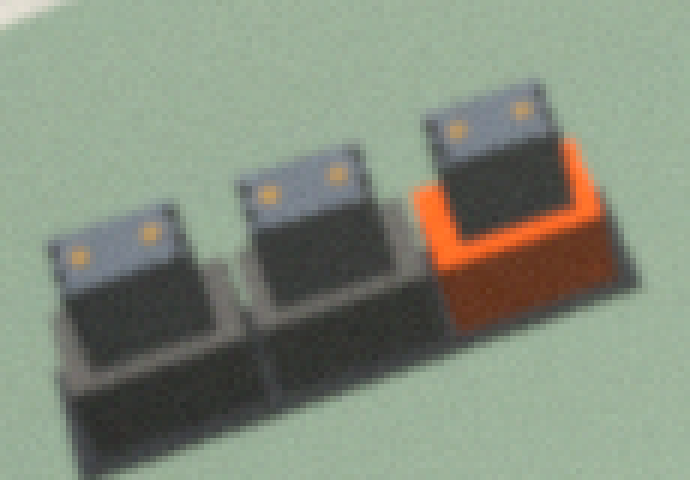

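```bash
cat > h.py <<'E'
import cv2,numpy as np
def ray(c,px,z):
    K=c["mtx"];R=cv2.Rodrigues(c["rvec"])[0];t=np.ravel(c["tvec"])
    px=np.atleast_2d(px).astype(float)
    d=np.c_[px,np.ones(len(px))]@np.linalg.inv(K).T@R; o=-R.T@t
    return (o+d*((z-o[2])/d[:,2])[:,None])
def proj(c,P): return cv2.projectPoints(np.atleast_2d(P).astype(float),c["rvec"],c["tvec"],c["mtx"],None)[0][:,0]
def up(c,box,k=8):
    x0,y0,x1,y1=box
    return cv2.resize(c["img"][y0:y1,x0:x1].astype(np.float32),None,fx=k,fy=k,interpolation=cv2.INTER_CUBIC)
def rect(c,m,box,z,k=8):
    m=m.astype(np.uint8); cs=cv2.findContours(m,cv2.RETR_EXTERNAL,cv2.CHAIN_APPROX_NONE)[0]
    cs=[q for q in cs if cv2.contourArea(q)>60*k*k/4]
    p=np.vstack(cs)[:,0]; p=(p+.5)/k-.5+np.array(box[:2])
    w=ray(c,p,z)[:,:2]
    r=cv2.minAreaRect((w*1000).astype(np.float32)); return r,w
E
python3 - <<'E'
from h import *
T=np.load("top0.npz");S=np.load("scene0.npz")
for n,c,box in(("top",T,(205,155,275,245)),("scene",S,(345,140,410,215))):
    u=up(c,box);f=u[...,2]-u[...,0]
    pk=np.percentile(f,97);print(n,pk,np.percentile(f,[5,50,80,90]))
    for th in(.45,.55,.65): 
        r,w=rect(c,f>pk*th,box,.056);print(th,np.round(np.array(r[0]),1),np.round(r[1],1),round(r[2],1), np.round(cv2.boxPoints(r),1).tolist())
for n,c,boxes in(("top",T,[(390,195,418,218),(421,198,446,220),(445,200,472,225)]),("scene",S,[(213,215,243,236),(183,226,209,246),(151,235,180,258)])):
    for box in boxes:
        u=up(c,box);
        f=u[...,2]-.5*u[...,1] if 0 else u[...,2]
        g=u[...,2]-u[...,1]   # bluish-grey head top vs green/grey/orange
        print(n,box,np.percentile(g,[5,50,95]),np.percentile(u[...,2],[5,50,95]))
E
```

```text
top 80.5954 [-1.87518387 -0.18920326 20.84770203 75.72528915]
0.45 [550.4 213.7] [ 50.1 156.2] 70.2 [[468.3999938964844, 216.60000610351562], [615.4000244140625, 163.6999969482422], [632.4000244140625, 210.89999389648438], [485.3999938964844, 263.79998779296875]]
0.55 [550.5 213.7] [ 48.8 155. ] 70.2 [[469.29998779296875, 216.89999389648438], [615.0999755859375, 164.5], [631.5999755859375, 210.39999389648438], [485.79998779296875, 262.8999938964844]]
0.65 [550.5 213.7] [ 47.4 153.7] 70.4 [[470.20001220703125, 217.10000610351562], [614.9000244140625, 165.60000610351562], [630.7999877929688, 210.1999969482422], [486.1000061035156, 261.79998779296875]]
scene 76.57846 [-1.74506493  0.48695755 19.12626228 52.81448135]
0.45 [553.2 218. ] [ 46.5 159.4] 70.0 [[470.3999938964844, 223.5], [620.2000122070312, 168.89999389648438], [636.0999755859375, 212.60000610351562], [486.29998779296875, 267.1000061035156]]
0.55 [553.3 218.3] [ 45.  157.4] 69.9 [[471.70001220703125, 224.1999969482422], [619.5, 170.10000610351562], [634.9000244140625, 212.39999389648438], [487.1000061035156, 266.3999938964844]]
0.65 [553.3 218.5] [ 43.8 155.6] 69.7 [[472.79998779296875, 225.0], [618.7000122070312, 171.0], [633.7999877929688, 212.10000610351562], [487.8999938964844, 266.1000061035156]]
top (390, 195, 418, 218) [-67.05430222 -11.45028973   4.8895092 ] [ 5.89463258 57.15281105 99.80057144]
top (421, 198, 446, 220) [-14.41570129  -2.32435036   5.17163734] [37.50011272 69.36612701 97.12831345]
top (445, 200, 472, 225) [-14.44944534  -3.81963539   4.9758194 ] [34.95114918 79.34550476 95.72685509]
scene (213, 215, 243, 236) [-20.09420471  -7.51140976   6.00001602] [36.19470749 88.4401207  97.61951714]
scene (183, 226, 209, 246) [-14.72856369  -2.26807594   6.16929016] [36.4209938  86.91677475 97.20363884]
scene (151, 235, 180, 258) [-15.10207329  -2.38743019   6.45865669] [34.68115044 85.99530792 96.71088142]
```

```bash
python3 - <<'E'
from h import *
T=np.load("top0.npz");S=np.load("scene0.npz")
for n,c,boxes in(("top",T,[(388,193,420,218),(421,196,446,220),(445,198,475,226)]),("scene",S,[(213,215,243,236),(183,226,209,246),(151,235,180,258)])):
    for i,box in enumerate(boxes):
        u=up(c,box);g=cv2.GaussianBlur(u,(0,0),4);g=g[...,2]-g[...,1]
        m=((u[...,2]>62)&(g>-5)).astype(np.uint8)
        m=cv2.morphologyEx(m,cv2.MORPH_OPEN,np.ones((17,17)));m=cv2.morphologyEx(m,cv2.MORPH_CLOSE,np.ones((41,41)))
        k,l,st,_=cv2.connectedComponentsWithStats(m); j=1+np.argmax(st[1:,4]);m=l==j
        r,w=rect(c,m,box,.09);print(n,i,np.round(r[0],1),np.round(r[1],1),round(r[2],1),'mean',np.round(w.mean(0)*1000,1))
        if i==0: cv2.imwrite(f"pics/m_{n}.png",np.hstack([cv2.convertScaleAbs(u[...,::-1],alpha=2),cv2.merge([m.astype(np.uint8)*255]*3)]))
E
```

```text
top 0 [ 517.8 -198.6] [56.6 40.2] 78.1 mean [ 520.3 -201.8]
top 1 [ 510.1 -262.9] [49.8 35.9] 77.8 mean [ 511.8 -264.4]
top 2 [ 503.6 -321.7] [37.6 27. ] 80.8 mean [ 503.9 -321.8]
scene 0 [ 527.6 -189.7] [41.9 28. ] 78.6 mean [ 526.9 -190. ]
scene 1 [ 515.9 -259. ] [48.2 28.8] 74.7 mean [ 515.4 -259.1]
scene 2 [ 504.6 -320.5] [43.5 27.4] 80.6 mean [ 504.5 -320.9]
```

View pics/m_top.png

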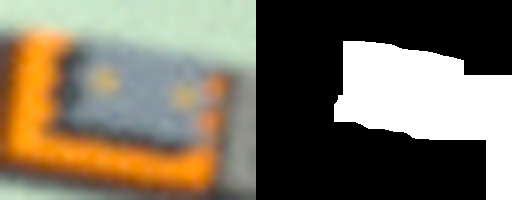

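View pics/m_scene.png

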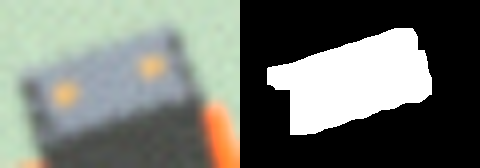

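```bash
cat >> h.py <<'E'
def spots(c,box,z=.09,k=8):
    u=cv2.GaussianBlur(up(c,box,k),(0,0),5); f=u[...,0]-u[...,2]
    loc=(f==cv2.dilate(f,np.ones((25,25))))&(f>4)
    ys,xs=np.nonzero(loc); 
    o=[]
    for x,y in zip(xs,ys):
        p=np.array([(x+.5)/k-.5+box[0],(y+.5)/k-.5+box[1]]);o.append((round(float(f[y,x]),1),np.round(p,2).tolist(),np.round(ray(c,p,z)[0]*1000,1).tolist()))
    return o
E
python3 - <<'E'
from h import *
T=np.load("top0.npz");S=np.load("scene0.npz")
for n,c,boxes in(("top",T,[(396,198,414,211),(424,201,444,215),(453,207,470,219)]),("scene",S,[(217,217,237,231),(185,228,207,242),(153,239,177,252)])):
    for b in boxes:
        print(n,*spots(c,b),sep="\n  ")
# orange
for n,c,b in(("top",T,(380,190,425,225)),("scene",S,(205,215,255,265))):
    u=up(c,b);f=u[...,0]-u[...,2];pk=np.percentile(f,97)
    r,w=rect(c,f>pk*.55,b,.044);print(n,np.round(r[0],1),np.round(r[1],1),r[2])
E
```

```text
top
  (42.3, [395.56, 197.56], [541.9, -167.9, 90.0])
  (27.2, [400.69, 202.69], [529.4, -179.6, 90.0])
  (20.7, [413.44, 203.94], [526.1, -209.7, 90.0])
  (25.7, [410.81, 204.69], [524.3, -203.4, 90.0])
  (40.4, [413.44, 207.81], [516.8, -209.3, 90.0])
  (64.5, [395.56, 210.44], [511.1, -166.7, 90.0])
top
  (27.9, [428.94, 206.69], [519.0, -246.2, 90.0])
  (28.2, [438.94, 208.81], [513.6, -269.6, 90.0])
top
  (30.8, [456.06, 211.56], [506.5, -309.9, 90.0])
  (26.4, [466.31, 213.19], [502.4, -333.9, 90.0])
scene
  (37.5, [231.56, 222.81], [528.8, -178.2, 90.0])
  (40.8, [220.69, 226.31], [524.3, -201.8, 90.0])
scene
  (41.3, [200.81, 233.69], [518.8, -245.1, 90.0])
  (48.9, [189.44, 237.06], [513.6, -268.4, 90.0])
scene
  (45.2, [169.56, 243.44], [505.9, -308.9, 90.0])
  (46.3, [157.81, 247.44], [502.0, -332.5, 90.0])
top [ 525.6 -190.9] [65.8 41. ] 79.70217895507812
scene [ 528.8 -191.5] [63.1 41.2] 78.9824447631836
```

```bash
cat >> h.py <<'E'
from scipy.spatial.transform import Rotation as Ro
def plan(pos,rot,tgt,jaw):
    R=Ro.from_quat(rot).as_matrix()
    d=R.T@(np.array(tgt)-pos); y=R[:,1]; a=np.degrees(np.arctan2(y[1],y[0]))
    dy=(jaw-a+90)%180-90
    print("toolx",np.round(R[:,0],4),"tooly",np.round(y,4),"yaw",round(a,2),"shift mm",np.round(d*1000,1),"turn about tool x (deg)",round(-dy,2),"dist",round(np.linalg.norm(d)*1000))
E
python3 - <<'E'
from h import *;from station import *
s=get_state();plan(s["eef_pos"],s["tcp_rot"],[.5268,-.191,.15],-9.7)
E
```

```text
toolx [-6.0e-04 -1.7e-03 -1.0e+00] tooly [ 0.3371  0.9415 -0.0018] yaw 70.3 shift mm [  81.5 -526.5  560.4] turn about tool x (deg) 80.0 dist 773
```

send_rows(
  steps=[
    [0, 0, -33, 0, 0],
  ],
)

```text
time: 0.2
eef_pos: [0.1617, 0.4517, 0.2297]
tcp_rot: [0.122, 0.697, -0.12, 0.697]
wrist_force: [-0.9, -0.9, 1.4]
width: 0.0857
```

I sent that shift in mm instead of m, and the 50 mm row limit capped it. I'll hold one row to check that the command stayed capped.

send_rows(
  steps=[
    [0, 0, 0, 0, 0],
  ],
)

```text
time: 0.3
eef_pos: [0.157, 0.4385, 0.2282]
tcp_rot: [0.116, 0.698, -0.126, 0.696]
wrist_force: [-0.1, 0.2, -0.3]
width: 0.0855
```

```bash
python3 - <<'E'
from h import *;from station import *
s=get_state();print(s["eef_pos"]);plan(s["eef_pos"],s["tcp_rot"],[.5268,-.191,.15],-9.7)
E
```

```text
[0.15697255 0.43847466 0.22818418]
toolx [-0.0047 -0.0131 -0.9999] tooly [ 0.337   0.9414 -0.014 ] yaw 70.3 shift mm [  84.7 -466.8  560.4] turn about tool x (deg) 80.0 dist 734
```

send_rows(
  steps=[
    [0, 0, -0.02, 0.025, 3],
    [0, 0, -0.048, 0.058, 8],
    [0, 0, -0.077, 0.093, 13],
    [0, 0, -0.106, 0.128, 18],
    [0, 0, -0.135, 0.163, 23],
    [0, 0, -0.164, 0.198, 28],
    [0, 0, -0.193, 0.233, 33],
    [0, 0, -0.222, 0.268, 38],
    [0, 0, -0.251, 0.303, 43],
    [0, 0, -0.28, 0.338, 48],
  ],
)

```text
time: 1.3
eef_pos: [0.3841, 0.0678, 0.2313]
tcp_rot: [0.395, 0.587, -0.395, 0.586]
wrist_force: [0.2, 1.4, 0.3]
width: 0.0852
```

```bash
python3 - <<'E'
from h import *;from station import *
s=get_state();print(s["eef_pos"]);plan(s["eef_pos"],s["tcp_rot"],[.5268,-.191,.15],-9.7)
E
```

```text
[0.38411403 0.06778742 0.23129259]
toolx [-1.e-04  2.e-04 -1.e+00] tooly [ 9.266e-01  3.760e-01 -1.000e-04] yaw 22.09 shift mm [ 81.2  34.9 293.5] turn about tool x (deg) 31.79 dist 306
```

send_rows(
  steps=[
    [0, 0, 0.004, 0.04, 5],
    [0, 0.01, 0.009, 0.08, 10],
    [0, 0.02, 0.014, 0.12, 15],
    [0, 0.03, 0.02, 0.16, 20],
    [0, 0.04, 0.026, 0.2, 25],
    [0, 0.05, 0.03, 0.24, 28],
    [0, 0.06, 0.033, 0.27, 32],
    [0, 0.07, 0.035, 0.285, 32],
    [0, 0.08, 0.035, 0.285, 32],
    [0, 0.08, 0.035, 0.285, 32],
  ],
)

```text
time: 2.3
eef_pos: [0.5223, -0.1793, 0.1493]
tcp_rot: [-0.539, -0.458, 0.541, -0.455]
wrist_force: [-0.6, 0.4, 0.1]
width: 0.0855
```

```bash
python3 - <<'E'
from h import *;from station import *
s=get_state();print(s["eef_pos"]);plan(s["eef_pos"],s["tcp_rot"],[.5268,-.191,.054],-9.7)
E
```

```text
[ 0.52229366 -0.1792867   0.14934859]
toolx [-0.0046  0.0023 -1.    ] tooly [ 0.9859 -0.1673 -0.0049] yaw -9.63 shift mm [95.3  6.9 10.9] turn about tool x (deg) 0.07 dist 96
```

send_rows(
  steps=[
    [0, 0, 0.007, 0.011, 0],
    [0, 0.02, 0.007, 0.011, 0],
    [0, 0.045, 0.007, 0.011, 0],
    [0, 0.07, 0.007, 0.011, 0],
    [0, 0.088, 0.007, 0.011, 0],
    [0, 0.095, 0.007, 0.011, 0],
    [0, 0.095, 0.007, 0.011, 0],
  ],
)

```text
time: 3.0
eef_pos: [0.5291, -0.1923, 0.0562]
tcp_rot: [-0.54, -0.457, 0.54, -0.456]
wrist_force: [0.4, 0.6, 1.0]
width: 0.0856
```

```bash
python3 - <<'E'
from h import *;from station import *
s=get_state();print(s["eef_pos"],s["wrist_force"]);plan(s["eef_pos"],s["tcp_rot"],[.5268,-.191,.054],-9.7)
E
```

```text
[ 0.52911956 -0.19226653  0.05616586] [0.36505624 0.5686806  0.99886202]
toolx [-1.e-03  2.e-04 -1.e+00] tooly [ 0.9859 -0.1674 -0.001 ] yaw -9.64 shift mm [ 2.2 -2.5 -0.9] turn about tool x (deg) 0.06 dist 3
```

send_rows(
  squeeze=40,
  steps=[
    [0, 0.002, -0.002, -0.001, 0],
    [60, 0.002, -0.002, -0.001, 0],
    [120, 0.002, -0.002, -0.001, 0],
    [255, 0.002, -0.002, -0.001, 0],
    [255, 0.002, -0.002, -0.001, 0],
    [255, 0.002, -0.002, -0.001, 0],
    [255, 0.002, -0.002, -0.001, 0],
  ],
)

```text
time: 3.7
eef_pos: [0.528, -0.1916, 0.0547]
tcp_rot: [0.541, 0.456, -0.54, 0.456]
wrist_force: [-0.6, -0.1, 4.9]
width: 0.0257
```

```bash
python3 - <<'E'
from h import *;from station import *
s=get_state();print(s["eef_pos"],s["wrist_force"],s["moment"],s["width"]);plan(s["eef_pos"],s["tcp_rot"],[.5268,-.191,.054],-9.7)
E
```

```text
[ 0.5279934  -0.19161383  0.05473865] [-0.63956468 -0.139599    4.8563575 ] [-0.04318856  0.09541613 -0.04927579] 0.025736665519949985
toolx [ 6.e-04 -3.e-04 -1.e+00] tooly [ 9.857e-01 -1.685e-01  7.000e-04] yaw -9.7 shift mm [ 0.7 -1.3 -0.4] turn about tool x (deg) -0.0 dist 2
```

send_rows(
  steps=[
    [255, -0.005, 0, 0, 0],
    [255, -0.015, 0, 0, 0],
    [255, -0.03, 0, 0, 0],
    [255, -0.05, 0, 0, 0],
    [255, -0.075, 0, 0, 0],
    [255, -0.1, 0, 0, 0],
    [255, -0.11, 0, 0, 0],
    [255, -0.11, 0, 0, 0],
    [255, -0.11, 0, 0, 0],
  ],
)

```text
time: 4.6
eef_pos: [0.5273, -0.1913, 0.1636]
tcp_rot: [-0.54, -0.456, 0.541, -0.456]
wrist_force: [-0.2, -0.5, -1.5]
width: 0.0254
```

```bash
python3 - <<'E'
from h import *;from station import *
s=get_state();print(s["eef_pos"],s["wrist_force"],s["moment"],s["width"]);
for n in("scene","top"):
    c=camera(n);np.savez(f"{n}1.npz",**c)
    b=(200,170,280,260) if n=="scene" else (360,160,460,240)
    cv2.imwrite(f"pics/{n}1.png",cv2.convertScaleAbs(cv2.resize(c["img"][b[1]:b[3],b[0]:b[2],::-1],None,fx=6,fy=6),alpha=1.6))
plan(s["eef_pos"],s["tcp_rot"],[.5995,.1977,.14],-19.8)
E
```

```text
[ 0.52725173 -0.19128061  0.16359997] [-0.17488668 -0.48721047 -1.52662766] [ 0.04620522 -0.0343691   0.02723703] 0.025431984051931294
toolx [-1.e-03  4.e-04 -1.e+00] tooly [ 0.9857 -0.1685 -0.001 ] yaw -9.7 shift mm [  23.7    5.7 -395.6] turn about tool x (deg) 10.1 dist 396
```

View pics/scene1.png

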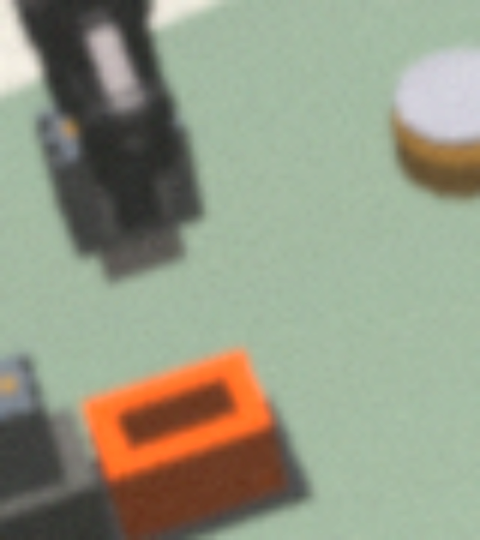

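The sink is held and its tongue shows at about (145,255) in the crop. Next I'll move over slot 1.

send_rows(
  steps=[
    [255, 0, 0, -0.015, 0],
    [255, 0, 0.001, -0.045, 1],
    [255, 0, 0.001, -0.09, 2],
    [255, 0, 0.002, -0.135, 3],
    [255, 0, 0.003, -0.18, 4],
    [255, 0, 0.003, -0.225, 5],
    [255, 0, 0.004, -0.27, 6],
    [255, 0, 0.004, -0.31, 8],
    [255, 0.005, 0.005, -0.35, 9],
    [255, 0.01, 0.006, -0.38, 10],
  ],
)

```text
time: 5.7
eef_pos: [0.597, 0.1857, 0.1533]
tcp_rot: [-0.578, -0.408, 0.578, -0.407]
wrist_force: [1.0, 0.3, -1.2]
width: 0.0255
```

send_rows(
  steps=[
    [255, 0.005, 0, -0.01, 0],
    [255, 0.01, 0, -0.015, 0],
    [255, 0.014, 0, -0.016, 0],
    [255, 0.014, 0, -0.016, 0],
    [255, 0.014, 0, -0.016, 0],
    [255, 0.014, 0, -0.016, 0],
  ],
)

```text
time: 6.3
eef_pos: [0.6032, 0.1961, 0.1408]
tcp_rot: [0.579, 0.407, -0.578, 0.407]
wrist_force: [0.6, -0.0, -1.6]
width: 0.0253
```

```bash
python3 - <<'E'
from h import *;from station import *
s=get_state();print(s["eef_pos"],s["wrist_force"],s["moment"],s["width"]);
for n in("scene","top"):
    c=camera(n);np.savez(f"{n}2.npz",**c)
    b=(345,100,425,215) if n=="scene" else (195,145,295,245)
    cv2.imwrite(f"pics/{n}2.png",cv2.convertScaleAbs(cv2.resize(c["img"][b[1]:b[3],b[0]:b[2],::-1],None,fx=5,fy=5,interpolation=cv2.INTER_CUBIC),alpha=1.6))
plan(s["eef_pos"],s["tcp_rot"],[.5995,.1977,.14],-19.8)
E
```

```text
[0.60317204 0.19611167 0.1407616 ] [ 0.56416163 -0.02955789 -1.59714772] [-0.02805852  0.04031402 -0.01221734] 0.025284831219738475
toolx [ 4.e-04  0.e+00 -1.e+00] tooly [ 9.410e-01 -3.385e-01  4.000e-04] yaw -19.79 shift mm [ 0.8 -4.  -0.3] turn about tool x (deg) 0.01 dist 4
```

View pics/scene2.png

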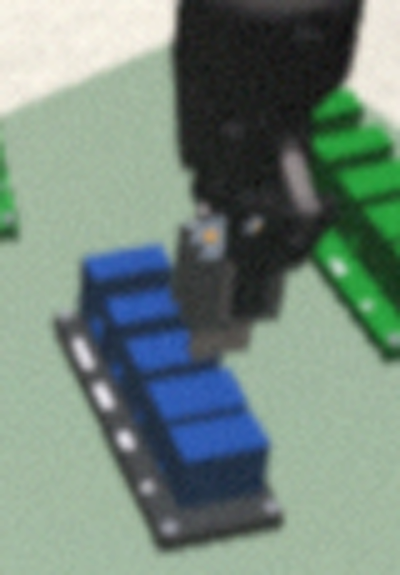

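View pics/top2.png

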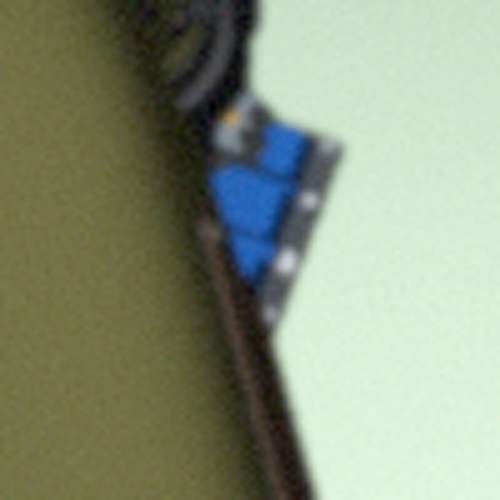

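```bash
python3 - <<'E'
from h import *
T=np.load("top2.npz");S=np.load("scene2.npz")
tcp=np.array([.60317,.19611])*1000
ex=np.array([.941,-.3385]);ey=np.array([.3385,.941])
for n,c,b in(("top",T,(235,160,248,176)),("scene",S,(380,140,394,155))):
    for o in spots(c,b,.1762): d=np.array(o[2][:2])-tcp;print(n,o,"rel x,y",d@ex,d@ey)
# tongue foot grey corners scene: project predicted
P=[];z=.1408-.036
for n,c in(("top",T),("scene",S)):
  for dx,dy in((0,12),(0,-12)): print(n,proj(c,np.r_[(tcp+dx*ex+dy*ey)/1000,.1762]))
E
```

```text
top (34.4, [240.56, 167.94], [599.6, 185.0, 176.2]) rel x,y 0.40136500000006503 -11.66295499999999
scene (35.5, [386.56, 146.81], [599.2, 186.6, 176.2]) rel x,y -0.5166349999999116 -10.292754999999989
top [[230.35472817 164.63876784]]
top [[240.63850398 168.1477068 ]]
scene [[395.97084169 145.3022559 ]]
scene [[385.95304683 147.08734092]]
```

```bash
python3 - <<'E'
from h import *
T=np.load("top0.npz");S=np.load("scene0.npz")
a=np.radians(-19.8);ex=np.array([np.cos(a),np.sin(a)]);ey=np.array([-ex[1],ex[0]])
x=np.arange(-90,90,1.5)
for n,c,c0 in(("top",T,446.),("scene",S,446.5)):
    f=c["img"].astype(np.float32);rows=[]
    for band in(-13,0,13):
        acc=0
        for y in np.arange(band-4,band+4.1,2):
            P=np.array([np.r_[((c0+xx)*ex+(390+y)*ey)/1000,.056] for xx in x])
            p=proj(c,P).astype(np.float32)
            v=cv2.remap(f,p[:,:1].copy(),p[:,1:].copy(),cv2.INTER_LINEAR)[:,0]; acc=acc+(v[:,2]-v[:,0])
        rows.append(acc/5)
    np.save(n+"prof.npy",np.array(rows))
    print(n);
    for i in range(len(x)): print(x[i],np.round([r[i] for r in rows]).astype(int).tolist(),end="; ")
    print()
E
```

```text
top
-90.0 [-1, -1, -1]; -88.5 [-1, -1, 0]; -87.0 [0, -1, 0]; -85.5 [0, 0, 0]; -84.0 [1, 1, 2]; -82.5 [5, 5, 6]; -81.0 [13, 13, 13]; -79.5 [27, 26, 24]; -78.0 [42, 42, 38]; -76.5 [57, 58, 53]; -75.0 [69, 69, 66]; -73.5 [77, 74, 74]; -72.0 [79, 78, 77]; -70.5 [79, 79, 80]; -69.0 [80, 79, 80]; -67.5 [80, 79, 80]; -66.0 [79, 81, 80]; -64.5 [79, 82, 78]; -63.0 [80, 80, 75]; -61.5 [81, 80, 70]; -60.0 [79, 82, 65]; -58.5 [77, 81, 61]; -57.0 [78, 79, 56]; -55.5 [80, 80, 53]; -54.0 [80, 83, 53]; -52.5 [79, 82, 53]; -51.0 [79, 80, 53]; -49.5 [80, 79, 53]; -48.0 [82, 77, 54]; -46.5 [81, 78, 54]; -45.0 [79, 76, 54]; -43.5 [75, 74, 57]; -42.0 [75, 74, 61]; -40.5 [77, 75, 67]; -39.0 [77, 77, 74]; -37.5 [77, 79, 77]; -36.0 [78, 79, 79]; -34.5 [80, 79, 78]; -33.0 [80, 80, 77]; -31.5 [80, 79, 77]; -30.0 [80, 80, 78]; -28.5 [80, 80, 78]; -27.0 [78, 78, 76]; -25.5 [77, 79, 72]; -24.0 [78, 80, 66]; -22.5 [78, 80, 60]; -21.0 [78, 80, 56]; -19.5 [80, 79, 53]; -18.0 [79, 78, 52]; -16.5 [77, 76, 51]; -15.0 [76, 75, 51]; -13.5 [74, 74, 51]; -12.0 [72, 73, 54]; -10.5 [70, 72, 58]; -9.0 [72, 72, 65]; -7.5 [75,
[... 2828 characters left out ...]
.5 [75, 77, 77]; 36.0 [76, 77, 77]; 37.5 [76, 77, 77]; 39.0 [76, 77, 77]; 40.5 [75, 76, 77]; 42.0 [73, 75, 75]; 43.5 [71, 73, 72]; 45.0 [66, 67, 67]; 46.5 [59, 61, 61]; 48.0 [52, 54, 56]; 49.5 [48, 50, 50]; 51.0 [46, 50, 49]; 52.5 [51, 54, 54]; 54.0 [58, 60, 61]; 55.5 [65, 67, 68]; 57.0 [71, 72, 72]; 58.5 [74, 75, 75]; 60.0 [76, 77, 76]; 61.5 [77, 78, 76]; 63.0 [76, 78, 77]; 64.5 [76, 78, 77]; 66.0 [76, 78, 77]; 67.5 [76, 78, 77]; 69.0 [76, 77, 77]; 70.5 [75, 76, 76]; 72.0 [73, 75, 75]; 73.5 [70, 71, 71]; 75.0 [64, 66, 65]; 76.5 [56, 57, 57]; 78.0 [46, 47, 46]; 79.5 [36, 36, 37]; 81.0 [29, 28, 29]; 82.5 [24, 23, 23]; 84.0 [22, 21, 21]; 85.5 [21, 20, 20]; 87.0 [20, 20, 20]; 88.5 [20, 20, 19];
```

send_rows(
  steps=[
    [255, 0.005, -0.004, 0, 0],
    [255, 0.02, -0.004, 0, 0],
    [255, 0.035, -0.004, 0, 0],
    [255, 0.042, -0.004, 0, 0],
    [255, 0.042, -0.004, 0, 0],
    [255, 0.042, -0.004, 0, 0],
  ],
)

```text
time: 7.0
eef_pos: [0.5994, 0.1986, 0.0986]
tcp_rot: [0.578, 0.407, -0.578, 0.407]
wrist_force: [-0.1, -0.1, -1.3]
width: 0.0254
```

```bash
cat > st.py <<'E'
from h import *;from station import *
s=get_state();p=s["eef_pos"]*1000;a=np.radians(-19.8);ex=np.array([np.cos(a),np.sin(a)]);ey=np.array([-ex[1],ex[0]])
R=Ro.from_quat(s["tcp_rot"]).as_matrix()
print("t",round(s["time"],2),"ex",round(p[:2]@ex,2),"ey",round(p[:2]@ey,2),"z",round(p[2],2),"yaw",round(np.degrees(np.arctan2(R[1,1],R[0,1])),2),"toolx",np.round(R[:,0],4),"toolz",np.round(R[:,2],2),"F",np.round(s["wrist_force"],2),"Fex,ey",round(s["wrist_force"][:2]@ex,2),round(s["wrist_force"][:2]@ey,2),"M",np.round(s["moment"],3),"w",s["width"])
E
python3 st.py
```

```text
t 7.0 ex 496.64 ey 389.9 z 98.59 yaw -19.7 toolx [ 2.e-04  1.e-04 -1.e+00] toolz [-0.34 -0.94 -0.  ] F [-0.14 -0.11 -1.29] Fex,ey -0.1 -0.15 M [ 0.047 -0.009  0.006] w 0.025410724296495574
```

send_rows(
  steps=[
    [255, 0.002, 0, 0, 0],
    [255, 0.004, 0, 0, 0],
    [255, 0.005, 0, 0, 0],
    [255, 0.005, 0, 0, 0],
  ],
)

```text
time: 7.4
eef_pos: [0.5992, 0.1985, 0.0933]
tcp_rot: [-0.578, -0.407, 0.578, -0.407]
wrist_force: [-0.3, 1.2, -1.7]
width: 0.0253
```

send_rows(
  steps=[
    [255, 0.001, 0, 0, 0],
    [255, 0.001, 0, 0, 0],
  ],
)

```text
time: 7.6
eef_pos: [0.5994, 0.1986, 0.0926]
tcp_rot: [0.578, 0.407, -0.578, 0.407]
wrist_force: [-0.3, -0.0, 1.2]
width: 0.0254
```

```bash
python3 st.py
```

```text
t 7.6 ex 496.71 ey 389.86 z 92.58 yaw -19.7 toolx [ 4.e-04  1.e-04 -1.e+00] toolz [-0.34 -0.94 -0.  ] F [-0.28 -0.05  1.22] Fex,ey -0.24 -0.14 M [-0.098  0.132  0.064] w 0.025410629863392504
```

send_rows(
  steps=[
    [255, 0.001, 0, 0, 0],
    [255, 0.001, 0, 0, 0],
  ],
)

```text
time: 7.8
eef_pos: [0.5994, 0.1986, 0.0917]
tcp_rot: [0.578, 0.407, -0.578, 0.407]
wrist_force: [-0.6, -0.5, 2.4]
width: 0.0259
```

```bash
python3 st.py
```

```text
t 7.8 ex 496.73 ey 389.9 z 91.68 yaw -19.7 toolx [ 5.e-04  2.e-04 -1.e+00] toolz [-0.34 -0.94 -0.  ] F [-0.64 -0.45  2.38] Fex,ey -0.45 -0.65 M [-0.021  0.222 -0.029] w 0.025895150237851987
```

send_rows(
  steps=[
    [255, -0.003, 0, 0, 0],
    [255, -0.007, 0, 0, 0],
    [255, -0.007, -0.012, 0, 0],
    [255, -0.007, -0.025, 0, 0],
    [255, -0.007, -0.034, 0, 0],
    [255, -0.007, -0.034, 0, 0],
    [255, -0.005, -0.034, 0, 0],
    [255, -0.003, -0.034, 0, 0],
    [255, -0.001, -0.034, 0, 0],
    [255, -0.001, -0.034, 0, 0],
  ],
)

```text
time: 8.8
eef_pos: [0.5673, 0.2097, 0.0918]
tcp_rot: [-0.578, -0.407, 0.578, -0.407]
wrist_force: [-0.2, 0.0, -0.5]
width: 0.0258
```

```bash
python3 st.py
```

```text
t 8.8 ex 462.69 ey 389.49 z 91.76 yaw -19.72 toolx [-6.e-04 -3.e-04 -1.e+00] toolz [-0.34 -0.94  0.  ] F [-0.25  0.02 -0.46] Fex,ey -0.24 -0.06 M [-0.005  0.002 -0.009] w 0.02579581393881956
```

send_rows(
  steps=[
    [255, 0.001, 0, 0, 0],
    [255, 0.001, 0, 0, 0],
  ],
)

```text
time: 9.0
eef_pos: [0.5673, 0.2098, 0.0911]
tcp_rot: [-0.578, -0.407, 0.578, -0.407]
wrist_force: [-0.1, 0.3, -1.5]
width: 0.0258
```

```bash
python3 st.py
```

```text
t 9.0 ex 462.71 ey 389.6 z 91.09 yaw -19.71 toolx [-2.e-04 -1.e-04 -1.e+00] toolz [-0.34 -0.94  0.  ] F [-0.07  0.27 -1.45] Fex,ey -0.16 0.23 M [ 0.029 -0.019  0.002] w 0.02579518495091396
```

send_rows(
  steps=[
    [255, 0.001, 0, 0, 0],
    [255, 0.001, 0, 0, 0],
  ],
)

```text
time: 9.2
eef_pos: [0.5672, 0.2099, 0.0902]
tcp_rot: [-0.578, -0.407, 0.578, -0.407]
wrist_force: [-0.1, -0.0, -1.2]
width: 0.0257
```

```bash
python3 st.py
```

```text
t 9.2 ex 462.61 ey 389.66 z 90.18 yaw -19.7 toolx [-2.e-04 -0.e+00 -1.e+00] toolz [-0.34 -0.94  0.  ] F [-0.13 -0.03 -1.24] Fex,ey -0.12 -0.08 M [ 0.023 -0.026 -0.006] w 0.02574664506198177
```

Slot 1 pushed back at z = 92.6 mm. Slot 2 gives no resistance at 90.2 mm, so the tongue is going in. I'll keep lowering gently.

send_rows(
  steps=[
    [255, 0.0015, 0, 0, 0],
    [255, 0.003, 0, 0, 0],
    [255, 0.0045, 0, 0, 0],
    [255, 0.0045, 0, 0, 0],
  ],
)

```text
time: 9.6
eef_pos: [0.567, 0.2099, 0.0855]
tcp_rot: [-0.578, -0.407, 0.578, -0.407]
wrist_force: [-0.8, 0.3, -1.8]
width: 0.0254
```

```bash
python3 st.py
```

```text
t 9.6 ex 462.39 ey 389.57 z 85.47 yaw -19.7 toolx [-6.e-04 -2.e-04 -1.e+00] toolz [-0.34 -0.94  0.  ] F [-0.78  0.32 -1.83] Fex,ey -0.85 0.04 M [-0.027  0.061 -0.03 ] w 0.025437007979398733
```

send_rows(
  steps=[
    [255, 0.002, -0.0003, 0, 0],
    [255, 0.004, -0.0003, 0, 0],
    [255, 0.006, -0.0003, 0, 0],
    [255, 0.008, -0.0003, 0, 0],
    [255, 0.008, -0.0003, 0, 0],
  ],
)

```text
time: 10.1
eef_pos: [0.5669, 0.21, 0.0774]
tcp_rot: [-0.578, -0.407, 0.578, -0.407]
wrist_force: [-0.6, -0.1, -1.6]
width: 0.0256
```

```bash
python3 st.py
```

```text
t 10.1 ex 462.23 ey 389.64 z 77.44 yaw -19.7 toolx [-3.e-04 -2.e-04 -1.e+00] toolz [-0.34 -0.94  0.  ] F [-0.64 -0.13 -1.62] Fex,ey -0.56 -0.34 M [-0.095 -0.025  0.013] w 0.02562710255376221
```

send_rows(
  steps=[
    [255, 0.002, -0.0002, 0, 0],
    [255, 0.004, -0.0002, 0, 0],
    [255, 0.006, -0.0002, 0, 0],
    [255, 0.008, -0.0002, 0, 0],
    [255, 0.009, -0.0002, 0, 0],
    [255, 0.009, -0.0002, 0, 0],
  ],
)

```text
time: 10.7
eef_pos: [0.5669, 0.2101, 0.0686]
tcp_rot: [-0.578, -0.407, 0.578, -0.407]
wrist_force: [0.7, -0.5, -2.3]
width: 0.0256
```

```bash
python3 st.py
```

```text
t 10.7 ex 462.19 ey 389.7 z 68.63 yaw -19.7 toolx [ 1.e-04 -2.e-04 -1.e+00] toolz [-0.34 -0.94  0.  ] F [ 0.74 -0.49 -2.26] Fex,ey 0.86 -0.21 M [-0.004 -0.165 -0.01 ] w 0.02562098372690779
```

send_rows(
  steps=[
    [255, 0.001, 0, 0, 0],
    [255, 0.0015, 0, 0, 0],
    [255, 0.0015, 0, 0, 0],
  ],
)

```text
time: 11.0
eef_pos: [0.5669, 0.2102, 0.0673]
tcp_rot: [0.578, 0.407, -0.578, 0.407]
wrist_force: [1.2, -0.3, -1.4]
width: 0.0256
```

```bash
python3 st.py
```

```text
t 11.0 ex 462.2 ey 389.76 z 67.27 yaw -19.7 toolx [ 2.e-04 -0.e+00 -1.e+00] toolz [-0.34 -0.94 -0.  ] F [ 1.19 -0.27 -1.38] Fex,ey 1.21 0.15 M [-0.076 -0.208  0.014] w 0.025596358612559492
```

send_rows(
  steps=[
    [255, 0.001, 0, 0, 0],
    [255, 0.001, 0, 0, 0],
  ],
)

```text
time: 11.2
eef_pos: [0.567, 0.2102, 0.0666]
tcp_rot: [0.578, 0.407, -0.578, 0.407]
wrist_force: [-0.4, -0.3, 1.2]
width: 0.0259
```

```bash
python3 st.py; python3 - <<'E'
from h import *;from station import *
for n in("scene","top"):
    c=camera(n);np.savez(f"{n}3.npz",**c)
    b=(345,100,425,215) if n=="scene" else (195,145,295,245)
    cv2.imwrite(f"pics/{n}3.png",cv2.convertScaleAbs(cv2.resize(c["img"][b[1]:b[3],b[0]:b[2],::-1],None,fx=5,fy=5,interpolation=cv2.INTER_CUBIC),alpha=1.6))
E
```

```text
t 11.2 ex 462.23 ey 389.84 z 66.55 yaw -19.7 toolx [ 4.e-04  1.e-04 -1.e+00] toolz [-0.34 -0.94 -0.  ] F [-0.44 -0.32  1.15] Fex,ey -0.31 -0.45 M [-0.05  -0.04  -0.085] w 0.025861467736783335
```

View pics/scene3.png

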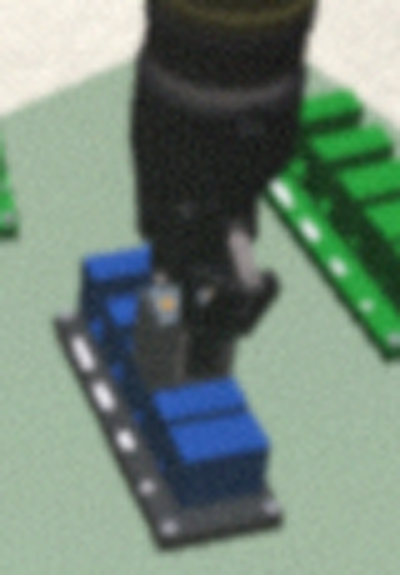

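send_rows(
  steps=[
    [230, 0, 0, 0, 0],
    [200, 0, 0, 0, 0],
    [150, 0, 0, 0, 0],
    [80, 0, 0, 0, 0],
    [0, 0, 0, 0, 0],
    [0, 0, 0, 0, 0],
    [0, 0, 0, 0, 0],
  ],
)

```text
time: 12.0
eef_pos: [0.5667, 0.2102, 0.0662]
tcp_rot: [-0.578, -0.407, 0.578, -0.407]
wrist_force: [0.1, 0.1, -0.6]
width: 0.0857
```

send_rows(
  steps=[
    [0, -0.01, 0, 0, 0],
    [0, -0.03, 0, 0, 0],
    [0, -0.07, 0, 0, 0],
    [0, -0.11, 0, 0, 0],
    [0, -0.13, 0, 0, 0],
    [0, -0.15, 0, 0.04, 0],
    [0, -0.16, 0, 0.08, 0],
    [0, -0.16, 0, 0.12, 0],
    [0, -0.16, 0, 0.16, 0],
    [0, -0.16, 0, 0.2, 0],
  ],
)

```text
time: 13.0
eef_pos: [0.4988, 0.0206, 0.2274]
tcp_rot: [0.579, 0.407, -0.578, 0.408]
wrist_force: [-0.4, -1.2, 0.3]
width: 0.0856
```

send_rows(
  steps=[
    [0, 0, 0, 0.04, 0],
    [0, 0, 0, 0.08, 0],
    [0, 0, 0, 0.1, 0],
    [0, 0, 0, 0.1, 0],
    [0, 0, 0, 0.1, 0],
  ],
)

```text
time: 13.5
eef_pos: [0.4659, -0.0723, 0.227]
tcp_rot: [0.579, 0.407, -0.578, 0.407]
wrist_force: [1.2, 0.6, 0.6]
width: 0.0855
```

```bash
python3 st.py; python3 - <<'E'
from h import *;from station import *
for n in("scene","top"):
    c=camera(n);np.savez(f"{n}4.npz",**c);cv2.imwrite(f"pics/{n}4f.png",c["img"][:,:,::-1])
    b=(345,100,425,215) if n=="scene" else (195,145,295,245)
    cv2.imwrite(f"pics/{n}4.png",cv2.convertScaleAbs(cv2.resize(c["img"][b[1]:b[3],b[0]:b[2],::-1],None,fx=5,fy=5,interpolation=cv2.INTER_CUBIC),alpha=1.6))
E
```

```text
t 13.5 ex 462.86 ey 89.79 z 227.0 yaw -19.76 toolx [ 1.3e-03  5.0e-04 -1.0e+00] toolz [-0.34 -0.94 -0.  ] F [1.19 0.57 0.64] Fex,ey 0.92 0.94 M [0.012 0.023 0.01 ] w 0.08553230926328477
```

View pics/scene4.png

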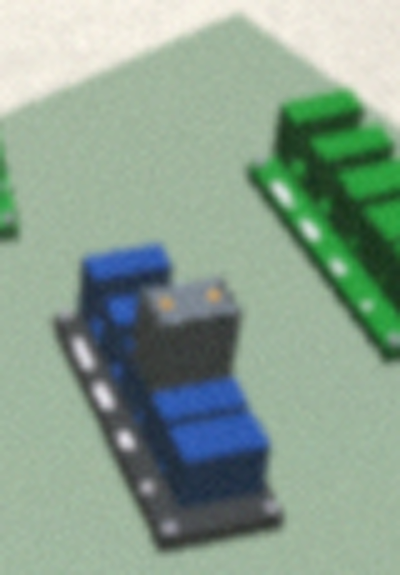

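View pics/top4.png

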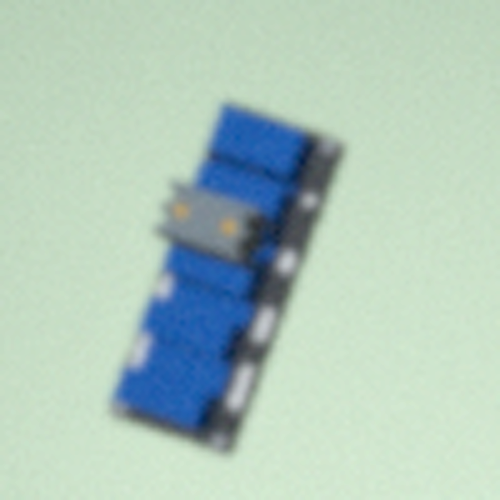

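View pics/scene4f.png

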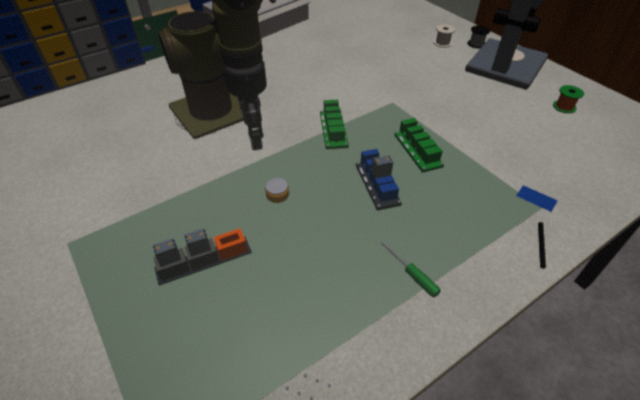

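```bash
python3 - <<'E'
from h import *
T=np.load("top4.npz");S=np.load("scene4.npz")
a=np.radians(-19.8);ex=np.array([np.cos(a),np.sin(a)]);ey=np.array([-ex[1],ex[0]])
sp={}
for n,c,b in(("top",T,(228,182,245,195)),("scene",S,(374,155,391,163))):
    o=spots(c,b,.102);sp[n]=[q[1] for q in o]
    for q in o: w=np.array(q[2][:2]);print(n,q,"ex",round(w@ex,1),"ey",round(w@ey,1))
def Pm(c): return c["mtx"]@np.c_[cv2.Rodrigues(c["rvec"])[0],c["tvec"].reshape(3)]
for i in sp["top"]:
    for j in sp["scene"]:
        X=cv2.triangulatePoints(Pm(T),Pm(S),np.array(i),np.array(j));X=(X[:3]/X[3]).ravel();print(i,j,np.round(X*1000,1))
E
```

```text
top (27.4, [230.69, 186.56], [571.4, 221.7, 102.0]) ex 462.5 ey 402.1
top (32.4, [240.19, 189.94], [563.1, 199.3, 102.0]) ex 462.3 ey 378.3
scene (31.0, [387.31, 158.56], [571.1, 223.9, 102.0]) ex 461.5 ey 404.1
scene (28.7, [377.81, 160.31], [562.8, 200.7, 102.0]) ex 461.5 ey 379.5
[230.69, 186.56] [387.31, 158.56] [571.7 222.2 103.1]
[230.69, 186.56] [377.81, 160.31] [565.4 212.  101.4]
[240.19, 189.94] [387.31, 158.56] [570.1 209.2 105.8]
[240.19, 189.94] [377.81, 160.31] [563.3 199.6 102.8]
```

```bash
python3 -c "
from station import *
print(job_done())"
```

```text
the job is handed in; nothing more can be done
None
```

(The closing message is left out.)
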